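# Shim the rocking corner of a jig plate

## Robot

A 6-joint arm with a two-finger parallel gripper is mounted at the origin on the work surface. World frame = base frame: x ahead of the robot, y to its left, z up, the work surface at z = 0. Lengths are in m, angles in degrees, forces in N, time in s.
With the tool pointing down it reaches from about 0.375 to 0.9 m from the base axis. Payload 3.1 kg.
Tool frame: the origin (TCP) lies at the very end of the fingers, on their centre line; the grasp point (between the pads) lies 19 mm behind it; z points along the fingers, y is the line along which they close (so a half turn about z gives the same grasp; the last joint's range is limited). The gripper opens to 87 mm and grips with 3 to 60 N. Pads are 19 mm wide; open, the fingers measure 117 mm over their backs; the gripper's body (75 mm by 190 mm) begins 51 mm behind the grasp point.
Start: joints at [62.195, 30.224, 82.088, -0, 67.689, -10.227], TCP at [0.189, 0.596, 0.223] pointing down, gripper open.
Joint ranges: [-176.69, 176.69], [-43.24, 126.21], [12.49, 139.97], [-82, 262], [0, 151.66], [-163.58, 163.58]. Speed limits (degrees/s): [159.86, 159.86, 180, 180, 180, 180].

## Interface

Orientations are given as a 3x3 rotation matrix whose columns are the frame's x, y, z axes.
In Python, from rig import readout, cams, bot gives the robot as it stands.
- The arm moves only by the shell command python3 -m inch 'ROWS'. ROWS is JSON, a list of rows, each a list of 5 numbers: the shift along the world's x, y, z in cm, then the turn about the world's z in degrees, then the finger opening in cm, from 0 to 8.7. In form: [[dx, dy, dz, twist, fingers], ...]. A call has 1 to 10 rows; each row is the pose to reach, as a shift and turn from the pose commanded when the call began; what a row does not reach only later rows make up. A row lasts 1/12 s, in which the tool goes at most 41.7 mm and 7.16 degrees, less where a joint would pass 70% of its speed; a pose out of reach is approached as far as the arm can. A call with a gripper value outside its range is refused whole. The fingers move at their own pace and stop on an object; the grip force is fixed at half the most. Time passes only in rows, so rows that repeat a pose let the fingers close. It gives the time, the measured TCP pose, the force, the opening and the grip force at its end, in the units of the state.
- readout.read_state(): the state, without advancing time (a new reading comes with each control period).
- cams.capture(name): name is "scene" or "side" or "wrist"; returns a dict with "image" (400x640x3 uint8, blue, green, red), "intrinsics" (3x3 intrinsics, pixels), "xyz" and "rotation" of the camera in the world; the wrist camera has in their place "tool_from_camera" (4x4, takes a point from camera to tool coordinates, whose origin is the TCP and whose axes are the flange's). Camera axes: x right, y down, z forward; pixel columns grow to the right and rows downward; lengths in m; the calibration is good to about 2 mm. A picture is of the moment at which its call begins: read the wrist's pose just before it. There is no depth.
- bot.hand_in(): hands the job in; it is judged then, once.
The state is a dict: "time_s": time; "joint_positions": joint angles; "qvel": joint speeds; "tau": joint torques, N m; "position": TCP position; "tcp_rot": TCP orientation; "force": force on the tool from outside, world axes, zero at the start; "moment": the same for the moment, N m; "opening": opening from 0.0 (shut) to 1.0 (fully open); "grasp_force": force on a finger pad.
Only numpy, scipy, OpenCV 4.12 (cv2) and the standard library are available. Lean on these libraries where they do the work, as an engineer would, in place of code of your own. Each camera call takes 0.05 s, during which the arm holds its last target. There are 200 camera calls.

## Task

One corner of the loose jig plate rocks: press down on the red marks at its corners with a fingertip until you find the corner that dips. Then press that corner's brass shim tongue, the one beside it, down flat, leave the other three tongues standing, and press the same corner mark firmly once more to check that it no longer dips. Only press: do not lift or shove the plate, and leave the things around it alone.

Things in the scene. Friction and masses are not known exactly. Their poses are not given: they have to be found in the camera images.
- bed: Dark steel base slab fixed to the bench, 220 (x) x 300 (y) x 10 mm. Origin at the centre of its underside, on the bench; x and y along its sides. Four 10 mm posts, tops 32 mm above the bench, stand on it at x = +-97.5 mm and y = +-82.5 mm on its centre lines and keep the plate in place sideways.
- plate: Loose aluminium jig plate, 180 (x) x 150 (y) x 10 mm, 0.6 to 1.2 kg, lying level on four hidden feet, its top 34 mm above the bench, centred over the bed with the same yaw. A blue stop block 50 x 30 x 18 mm is fixed on its middle (a bolt head adds 4 mm). Origin at the centre of its underside. One foot, a different one each time, is 5 mm short, which does not show while nobody presses.
- corner1 (a point): Red press mark, 16 mm across, on the plate's top, far left corner (+x, +y): 66 mm from the plate's centre in x, 52 mm in y. The point is on the top surface and moves with the plate. If its foot is the short one, this corner dips 5 mm when pressed with 1 to 4 N (the opposite one rises) and comes back when let go; otherwise it is firm.
- corner2 (a point): Red press mark, 16 mm across, on the plate's top, far right corner (+x, -y): 66 mm from the plate's centre in x, 52 mm in y. The point is on the top surface and moves with the plate. If its foot is the short one, this corner dips 5 mm when pressed with 1 to 4 N (the opposite one rises) and comes back when let go; otherwise it is firm.
- corner3 (a point): Red press mark, 16 mm across, on the plate's top, near left corner (-x, +y): 66 mm from the plate's centre in x, 52 mm in y. The point is on the top surface and moves with the plate. If its foot is the short one, this corner dips 5 mm when pressed with 1 to 4 N (the opposite one rises) and comes back when let go; otherwise it is firm.
- corner4 (a point): Red press mark, 16 mm across, on the plate's top, near right corner (-x, -y): 66 mm from the plate's centre in x, 52 mm in y. The point is on the top surface and moves with the plate. If its foot is the short one, this corner dips 5 mm when pressed with 1 to 4 N (the opposite one rises) and comes back when let go; otherwise it is firm.
- shim1 (a joint): Brass shim tongue of corner 1. 0 rad: standing, 0.6 rad above level; 0.6 rad: flat. It moves under about 6 to 8 N at its pressing point and stays where it is left. Going flat it raises a packing under its corner's foot by 5 mm: this just fills the gap of a short foot, but under a sound foot it jacks the plate out of level.
- shim2 (a joint): Brass shim tongue of corner 2. 0 rad: standing, 0.6 rad above level; 0.6 rad: flat. It moves under about 6 to 8 N at its pressing point and stays where it is left. Going flat it raises a packing under its corner's foot by 5 mm: this just fills the gap of a short foot, but under a sound foot it jacks the plate out of level.
- shim3 (a joint): Brass shim tongue of corner 3. 0 rad: standing, 0.6 rad above level; 0.6 rad: flat. It moves under about 6 to 8 N at its pressing point and stays where it is left. Going flat it raises a packing under its corner's foot by 5 mm: this just fills the gap of a short foot, but under a sound foot it jacks the plate out of level.
- shim4 (a joint): Brass shim tongue of corner 4. 0 rad: standing, 0.6 rad above level; 0.6 rad: flat. It moves under about 6 to 8 N at its pressing point and stays where it is left. Going flat it raises a packing under its corner's foot by 5 mm: this just fills the gap of a short foot, but under a sound foot it jacks the plate out of level.
- shim1_end (a point): Where to press tongue 1: on its upper face, 42 mm out from its hinge, 10 mm short of its end. Tongue 28 mm wide, 52 long, 4 thick, beside corner 1; hinge parallel to the bed's x, 84 mm from its centre line, 14 mm above the bench; it points outward (bed's +y). Standing, this point is 39 mm above the bench; flat, 16 mm and 8 mm farther out.
- shim2_end (a point): Where to press tongue 2: on its upper face, 42 mm out from its hinge, 10 mm short of its end. Tongue 28 mm wide, 52 long, 4 thick, beside corner 2; hinge parallel to the bed's x, 84 mm from its centre line, 14 mm above the bench; it points outward (bed's -y). Standing, this point is 39 mm above the bench; flat, 16 mm and 8 mm farther out.
- shim3_end (a point): Where to press tongue 3: on its upper face, 42 mm out from its hinge, 10 mm short of its end. Tongue 28 mm wide, 52 long, 4 thick, beside corner 3; hinge parallel to the bed's x, 84 mm from its centre line, 14 mm above the bench; it points outward (bed's +y). Standing, this point is 39 mm above the bench; flat, 16 mm and 8 mm farther out.
- shim4_end (a point): Where to press tongue 4: on its upper face, 42 mm out from its hinge, 10 mm short of its end. Tongue 28 mm wide, 52 long, 4 thick, beside corner 4; hinge parallel to the bed's x, 84 mm from its centre line, 14 mm above the bench; it points outward (bed's -y). Standing, this point is 39 mm above the bench; flat, 16 mm and 8 mm farther out.
- ring_gauge: Bystander: brass ring, 44 mm across, 16 mm high, lying flat on the bench to the left of the bed. Origin at the centre of its underside.
- parallel: Bystander: ground steel bar 75 x 25 x 25 mm on the bench to the right of the bed. Origin at the centre of its underside.
- cap_screw: Bystander: dark steel socket screw standing on its head beyond the bed, head 24 mm across, 48 mm high in all. Origin at the centre of its underside.
- oil_can: Bystander: small blue jar with a red cap, 40 mm across, 75 mm high, beyond the bed. Origin at the centre of its underside.
Mind the look-alikes: they are no part of the job. Of the things that look like the plate, the largest one is meant.

How it is judged (in metres and radians):
On the way, in this order (a step that is already met when the one before it is completed fails the run):
1. the rocking corner has been pressed and dips, with all shim tongues still up (contact force between the fingers and plate above 0.3 N and z of any of corner1, corner2, corner3, corner4 in the frame of bed below 0.031 m and value of joint each of shim1, shim2, shim3, shim4 below 0.12 rad), for 0.05 s.
2. one shim tongue is pressed flat, the other three stand (((value of joint shim1 above 0.5 rad and value of joint each of shim2, shim3, shim4 below 0.12 rad) or (value of joint shim2 above 0.5 rad and value of joint each of shim1, shim3, shim4 below 0.12 rad) or (value of joint shim3 above 0.5 rad and value of joint each of shim1, shim2, shim4 below 0.12 rad) or (value of joint shim4 above 0.5 rad and value of joint each of shim1, shim2, shim3 below 0.12 rad))), for 0.1 s.
3. the shimmed corner is pressed again with more than 3 N and stays up (((value of joint shim1 above 0.5 rad and contact force between the fingers and plate above 3 N and horizontal distance between the grasp point and corner1 below 0.04 m and z of corner1 in the frame of bed above 0.032 m) or (value of joint shim2 above 0.5 rad and contact force between the fingers and plate above 3 N and horizontal distance between the grasp point and corner2 below 0.04 m and z of corner2 in the frame of bed above 0.032 m) or (value of joint shim3 above 0.5 rad and contact force between the fingers and plate above 3 N and horizontal distance between the grasp point and corner3 below 0.04 m and z of corner3 in the frame of bed above 0.032 m) or (value of joint shim4 above 0.5 rad and contact force between the fingers and plate above 3 N and horizontal distance between the grasp point and corner4 below 0.04 m and z of corner4 in the frame of bed above 0.032 m))), for 0.1 s.
At the end, for the whole second after the job is handed in: Exactly one shim tongue is flat (more than 0.5 of 0.6 rad) and the other three stand (under 0.12 rad); the plate lies level and still, each corner mark within 2 mm of 34 mm above the bench; the bystanders are within 20 mm of where they were (((value of joint shim1 above 0.5 rad and value of joint each of shim2, shim3, shim4 below 0.12 rad) or (value of joint shim2 above 0.5 rad and value of joint each of shim1, shim3, shim4 below 0.12 rad) or (value of joint shim3 above 0.5 rad and value of joint each of shim1, shim2, shim4 below 0.12 rad) or (value of joint shim4 above 0.5 rad and value of joint each of shim1, shim2, shim3 below 0.12 rad)) and z of corner1 in the frame of bed between 0.032 and 0.036 m and z of corner2 in the frame of bed between 0.032 and 0.036 m and z of corner3 in the frame of bed between 0.032 and 0.036 m and z of corner4 in the frame of bed between 0.032 and 0.036 m and linear speed of plate below 0.01 m/s and distance of each of ring_gauge, parallel, cap_screw, oil_can from where it was at the start of the episode below 0.02 m); the robot touches nothing.
It fails at once if the shim of a sound corner is pressed, jacking the plate up ((value of joint shim1 above 0.35 rad and z of corner1 in the frame of bed above 0.036 m) or (value of joint shim2 above 0.35 rad and z of corner2 in the frame of bed above 0.036 m) or (value of joint shim3 above 0.35 rad and z of corner3 in the frame of bed above 0.036 m) or (value of joint shim4 above 0.35 rad and z of corner4 in the frame of bed above 0.036 m)).
It fails at once if the plate is lifted or shoved by more than 12 mm (distance of plate from where it was at the start of the episode above 0.012 m).
It fails at once if a bystander is moved by more than 20 mm or lifted (distance of any of ring_gauge, parallel, cap_screw, oil_can from where it was at the start of the episode above 0.02 m or height (world z) of any of ring_gauge, parallel, cap_screw, oil_can above 0.012 m).
It also fails if it takes over 58 s, if anything falls off the work surface, if the arm or the gripper's body presses on something with over 40 N, if the wrist force passes 120 N, or if a joint passes its speed limit or range.

## Working session

There is one attempt and no reset: what is moved stays moved. The work goes in short steps, Python scripts to look and compute and a shell command to move; the robot and the scene stay as the last step left them, time stands still between calls to the robot, and variables do not carry over. Pictures are saved under pics/ and viewed, at most 10 in all, crops included, and the job is handed in when it is done.

```bash
mkdir -p pics
python3 - <<'E'
from rig import readout,cams,bot
import cv2,numpy as np
for n in ("scene","side"):
    c=cams.capture(n); cv2.imwrite(f"pics/{n}0.png",c["image"])
    print(n,c["xyz"],np.array(c["rotation"]).round(3).tolist(),np.array(c["intrinsics"]).tolist())
s=readout.read_state(); print(s["time_s"],s["position"],s["force"],s["tcp_rot"])
E
```

```text
scene [1.11548357 0.03739669 0.61767674] [[-0.076, 0.685, -0.724], [0.997, 0.062, -0.046], [0.013, -0.726, -0.688]] [[401.2655666788006, 0.0, 312.7316708118208], [0.0, 401.2655666788006, 194.90363625299605], [0.0, 0.0, 1.0]]
side [ 0.1122517  -0.65338115  0.55038099] [[0.852, -0.279, 0.443], [-0.524, -0.437, 0.731], [-0.01, -0.855, -0.519]] [[366.47758872183744, 0.0, 315.27941091937555], [0.0, 366.47758872183744, 199.48937310529885], [0.0, 0.0, 1.0]]
0.1 [0.18842373 0.59522335 0.22169023] [ 0.20612371 -0.27526119 -0.00328693] [[-9.53305498e-01  3.02006387e-01 -8.77555512e-04]
 [ 3.02007508e-01  9.53303923e-01 -1.75920881e-03]
 [ 3.05284817e-04 -1.94209178e-03 -9.99998068e-01]]
```

View pics/scene0.png

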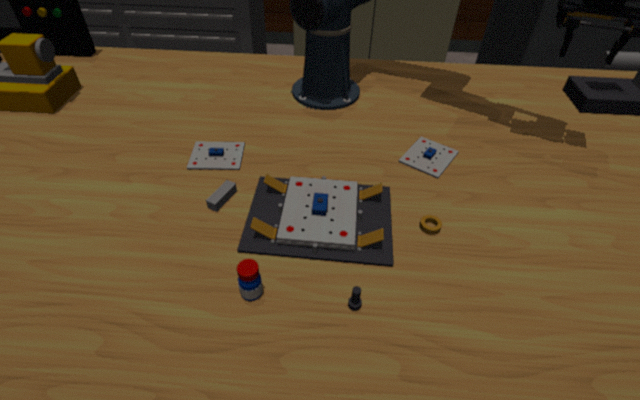

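View pics/side0.png

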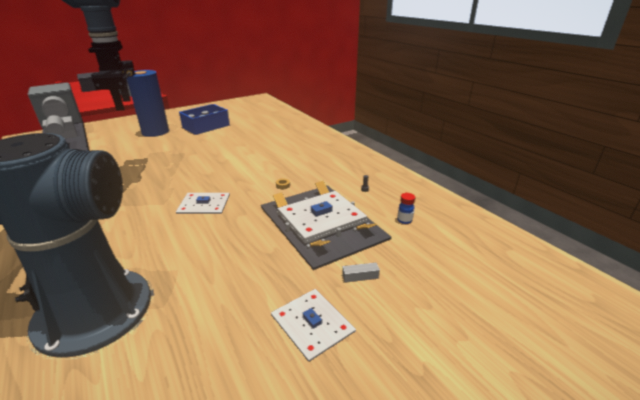

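The large plate on the dark bed (scene px 320,212) fits: it has posts, tongues and a bed. The two small plates at (216,155) and (430,156) lie bare on the bench, so they are look-alikes. I'll measure the marks and confirm in a crop.

```bash
cat > h.py <<'E'
from rig import readout,cams,bot
import cv2,numpy as np
def ray(c,uv,z):
    K=np.array(c["intrinsics"]);R=np.array(c["rotation"]);o=np.array(c["xyz"])
    d=R@np.linalg.solve(K,[uv[0],uv[1],1.]); return o+d*(z-o[2])/d[2]
def reds(im,amin=12):
    h=cv2.cvtColor(im,cv2.COLOR_BGR2HSV)
    m=cv2.inRange(h,(0,150,90),(8,255,255))|cv2.inRange(h,(172,150,90),(180,255,255))
    n,_,st,ce=cv2.connectedComponentsWithStats(m)
    return [(ce[i],st[i,4]) for i in range(1,n) if st[i,4]>=amin]
E
python3 - <<'E'
from h import *
for n,(x0,y0,x1,y1) in (("scene",(240,170,400,265)),("side",(255,180,395,265))):
    c=cams.capture(n);P=[]
    for uv,a in reds(c["image"],5):
        if x0<uv[0]<x1 and y0<uv[1]<y1:
            p=ray(c,uv,.034); P.append(p); print(n,uv.round(1),a,p.round(4))
    P=np.array(P); print("mean",P.mean(0).round(4),"dists",[np.linalg.norm(p-q).round(4) for i,p in enumerate(P) for q in P[:i]])
    if n=="scene": cv2.imwrite("pics/crop.png",cv2.resize(c["image"][165:320,180:450],None,fx=2.9,fy=2.9,interpolation=cv2.INTER_CUBIC))
E
```

```text
scene [298.5 183.5] 20 [ 0.4676 -0.0353  0.034 ]
scene [346.5 187.5] 20 [0.4711 0.0693 0.034 ]
scene [289.6 228.4] 28 [ 0.5991 -0.0391  0.034 ]
scene [342.9 233.2] 28 [0.6024 0.0643 0.034 ]
mean [0.5351 0.0148 0.034 ] dists [np.float64(0.1046), np.float64(0.1315), np.float64(0.1677), np.float64(0.1675), np.float64(0.1313), np.float64(0.1035)]
side [353.7 213.6] 7 [ 0.5999 -0.0369  0.034 ]
side [308.5 229. ] 8 [ 0.4683 -0.0328  0.034 ]
mean [ 0.5341 -0.0348  0.034 ] dists [np.float64(0.1317)]
```

View pics/crop.png

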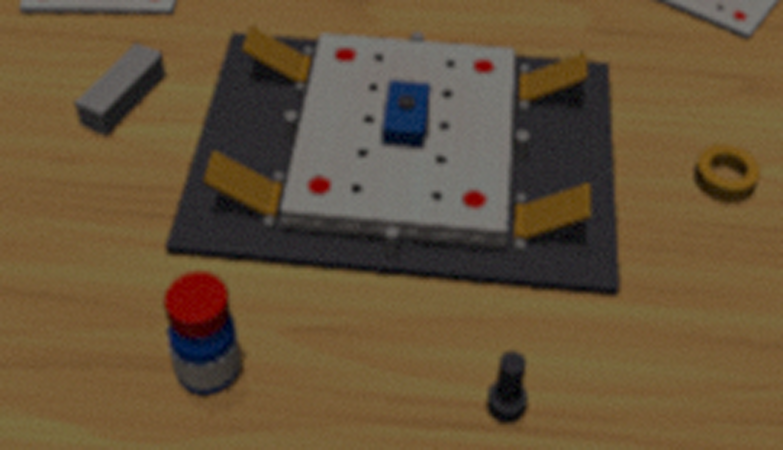

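The crop confirms the large plate: red marks at crop (345,55), (484,66), (319,185) and (474,199), a blue stop in the middle, and four raised tongues. The measured mark spacing is 132 x 104 mm, as specified. The yaw is about -1.8°. First I'll go above corner1 (0.602, 0.065) with the fingers shut.

```bash
python3 -m inch '[[41.4,-53,-8,16,0],[41.4,-53,-8,16,0],[41.4,-53,-8,16,0],[41.4,-53,-8,16,0],[41.4,-53,-8,16,0],[41.4,-53,-8,16,0],[41.4,-53,-8,16,0],[41.4,-53,-8,16,0],[41.4,-53,-8,16,0],[41.4,-53,-8,16,0]]'; python3 -m inch '[[0,0,0,0,0]]'
```

```text
time_s: 1.03
position: [0.4425, 0.2704, 0.1735]
tcp_rot: [[-1.0, 0.027, 0.0], [0.027, 1.0, 0.0], [-0.0, 0.0, -1.0]]
force: [0.6, 0.3, -0.5]
opening: 0.328
grasp_force: 0.0
time_s: 1.12
position: [0.4467, 0.267, 0.1731]
tcp_rot: [[-0.999, 0.034, 0.003], [0.034, 0.999, -0.002], [-0.003, -0.002, -1.0]]
force: [-0.4, 0.5, -0.2]
opening: 0.248
grasp_force: 0.0
```

```bash
python3 -m inch '[[15.5,-20.2,-7,0,0],[15.5,-20.2,-7,0,0],[15.5,-20.2,-7,0,0],[15.5,-20.2,-7,0,0],[15.5,-20.2,-7,0,0],[15.5,-20.2,-7,0,0],[15.5,-20.2,-7,0,0],[15.5,-20.2,-11,0,0],[15.5,-20.2,-12.6,0,0],[15.5,-20.2,-12.6,0,0]]'
python3 - <<'E'
from h import *
s=readout.read_state();print(s["position"],s["force"],s["opening"])
c=cams.capture("wrist");cv2.imwrite("pics/w1.png",c["image"])
T=np.array(c["tool_from_camera"]);R=np.array(s["tcp_rot"])
c["rotation"]=R@T[:3,:3];c["xyz"]=np.array(s["position"])+R@T[:3,3]
for uv,a in reds(c["image"],40): print(uv.round(),a,ray(c,uv,.034).round(4))
E
```

```text
time_s: 1.95
position: [0.5932, 0.0704, 0.0438]
tcp_rot: [[-1.0, 0.028, -0.009], [0.028, 1.0, 0.001], [0.009, 0.001, -1.0]]
force: [-0.1, -0.6, -0.7]
opening: 0.001
grasp_force: 0.0
[0.59315251 0.07039835 0.04378074] [-0.14237387 -0.57527068 -0.74587767] 0.0008707902688266131
[115.  14.] 738 [ 0.4665 -0.0353  0.034 ]
[313.  14.] 728 [0.4695 0.0684 0.034 ]
[149. 241.] 135 [ 0.5934 -0.0391  0.034 ]
```

View pics/w1.png

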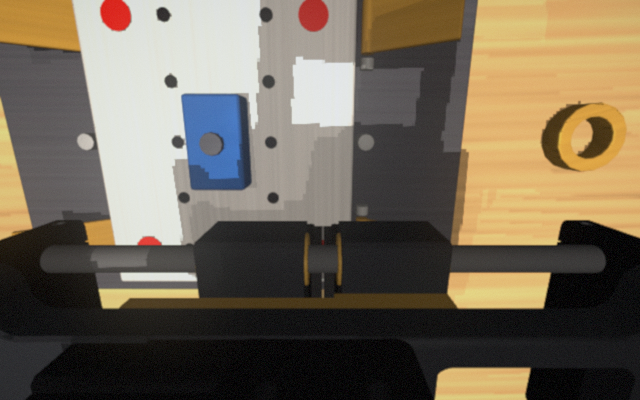

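The wrist view shows the shut fingers near corner1. The marks at (115,14) and (313,14) agree with the scene measurement to about 1 mm.

```bash
python3 -m inch '[[0,0,0,0,0],[0,0,0,0,0],[0,0,0,0,0]]'
```

```text
time_s: 2.25
position: [0.5977, 0.0707, 0.0494]
tcp_rot: [[-1.0, 0.027, 0.003], [0.027, 1.0, -0.0], [-0.003, -0.0, -1.0]]
force: [-0.6, -0.4, -0.9]
opening: 0.009
grasp_force: 0.0
```

```bash
python3 -m inch '[[0.4,-0.6,-0.6,0,0],[0.4,-0.6,-1.2,0,0],[0.4,-0.6,-1.2,0,0],[0.4,-0.6,-1.2,0,0]]';for i in 1 2 3; do python3 -m inch '[[0,0,-0.1,0,0],[0,0,-0.2,0,0],[0,0,-0.2,0,0],[0,0,-0.2,0,0]]'|grep -E 'pos|force'; done
```

```text
time_s: 2.58
position: [0.6002, 0.064, 0.0353]
tcp_rot: [[-1.0, 0.028, -0.001], [0.028, 1.0, 0.0], [0.001, 0.0, -1.0]]
force: [0.3, -1.0, -0.4]
opening: 0.005
grasp_force: 0.0
position: [0.6006, 0.0641, 0.0344]
force: [-1.7, -0.1, 5.8]
grasp_force: 2.7
position: [0.6006, 0.0641, 0.0343]
force: [-4.1, -0.1, 16.6]
grasp_force: 8.4
position: [0.6007, 0.0641, 0.0343]
force: [-8.7, -0.1, 28.3]
grasp_force: 14.1
```

Corner1 is firm. Corner2 is next.

```bash
python3 -m inch '[[0,0,2,0,0],[-0.2,-10.2,2,0,0],[-0.2,-10.2,2,0,0],[-0.2,-10.2,2,0,0],[-0.2,-10.2,2,0,0],[-0.2,-10.2,1,0,0],[-0.2,-10.2,0.6,0,0],[-0.2,-10.2,0.6,0,0],[-0.2,-10.2,0.6,0,0]]';for i in 1 2 ; do python3 -m inch '[[0,0,-0.1,0,0],[0,0,-0.2,0,0],[0,0,-0.2,0,0],[0,0,-0.2,0,0]]'|grep -E 'pos|force'; done
```

```text
time_s: 4.33
position: [0.5978, -0.0364, 0.0348]
tcp_rot: [[-1.0, 0.026, -0.002], [0.026, 1.0, 0.001], [0.002, 0.001, -1.0]]
force: [0.4, 0.2, 0.1]
opening: 0.007
grasp_force: 0.0
position: [0.5986, -0.0371, 0.0339]
force: [-0.6, 1.2, 1.4]
grasp_force: 0.9
position: [0.5989, -0.0378, 0.0318]
force: [0.1, 1.2, 2.1]
grasp_force: 1.1
```

Corner2 is dipping. I'll press it on down to the end of its travel.

```bash
for i in 1 2 ; do python3 -m inch '[[0,0,-0.1,0,0],[0,0,-0.2,0,0],[0,0,-0.2,0,0],[0,0,-0.2,0,0]]'|grep -E 'pos|force'; done
```

```text
position: [0.5991, -0.038, 0.0306]
force: [-1.2, 2.1, 6.9]
grasp_force: 3.7
position: [0.5993, -0.0382, 0.0304]
force: [-2.7, 1.8, 17.9]
grasp_force: 8.7
```

Corner2 dips: it reaches a hard stop about 4–5 mm down, where corner1 stayed firm. I'll release, then locate tongue 2 in the scene picture from the start.

```bash
python3 -m inch '[[0,0,2,0,0],[0,0,4,0,0],[0,0,4,0,0],[0,0,4,0,0]]'
python3 - <<'E'
from h import *
c=cams.capture("scene"); im=cv2.imread("pics/scene0.png")
h=cv2.cvtColor(im,cv2.COLOR_BGR2HSV)[175:262,240:396]
# tongues: saturated orange, surrounded by dark bed
m=cv2.inRange(h,(10,150,80),(30,255,255))
n,_,st,ce=cv2.connectedComponentsWithStats(m)
ctr=np.array([.5351,.0155]);a=np.radians(-1.8);B=np.array([[np.cos(a),-np.sin(a)],[np.sin(a),np.cos(a)]])
for i in range(1,n):
    if st[i,4]>40:
        p=ray(c,ce[i]+[240,175],.030); print((ce[i]+[240,175]).round(),st[i],p.round(4),"bed",(B.T@(p[:2]-ctr)).round(4))
for y in (-.1187,-.1267): print("shim2_end if x=.066:",(ctr+B@[.066,y]).round(4))
E
```

```text
time_s: 6.0
position: [0.5993, -0.0384, 0.0684]
tcp_rot: [[-1.0, 0.028, 0.002], [0.028, 1.0, -0.001], [-0.002, -0.001, -1.0]]
force: [-1.2, 0.5, -0.6]
opening: 0.004
grasp_force: 0.0
[275. 183.] [ 24   0  23  18 202] [ 0.4671 -0.0868  0.03  ] bed [-0.0648 -0.1044]
[370. 191.] [119   7  24  17 208] [0.4727 0.1212 0.03  ] bed [-0.0656  0.1037]
[263. 228.] [ 11  42  26  22 286] [ 0.5986 -0.0909  0.03  ] bed [ 0.0668 -0.1043]
[370. 237.] [117  54  27  18 281] [0.605  0.1167 0.03  ] bed [0.0667 0.1034]
shim2_end if x=.066: [ 0.5973 -0.1052]
shim2_end if x=.066: [ 0.5971 -0.1132]
```

Tongue 2 measures at bed (66.8, -104) mm, as specified. I'll press it at (0.598, -0.110).

```bash
python3 -m inch '[[-0.1,-7.2,0,0,0],[-0.1,-7.2,0,0,0],[-0.1,-7.2,0,0,0],[-0.1,-7.2,0,0,0],[-0.1,-7.2,-1.0,0,0],[-0.1,-7.2,-2.0,0,0],[-0.1,-7.2,-2.0,0,0],[-0.1,-7.2,-2.0,0,0]]'; for i in 1 2 3; do python3 -m inch '[[0,0,-0.2,0,0],[0,0,-0.4,0,0],[0,0,-0.6,0,0],[0,0,-0.8,0,0],[0,0,-0.8,0,0],[0,0,-0.8,0,0]]'|grep -E 'pos|force'; done
```

```text
time_s: 6.72
position: [0.5967, -0.1084, 0.0463]
tcp_rot: [[-1.0, 0.026, -0.003], [0.026, 1.0, 0.001], [0.003, 0.001, -1.0]]
force: [0.5, -0.2, -1.3]
opening: 0.0
grasp_force: 0.0
position: [0.5975, -0.1111, 0.0408]
force: [-3.4, -4.1, 6.1]
grasp_force: 2.9
position: [0.5982, -0.1127, 0.0333]
force: [-3.3, -8.2, 6.9]
grasp_force: 4.4
position: [0.5988, -0.1109, 0.0248]
force: [0.7, -3.1, 5.0]
grasp_force: 2.3
```

```bash
python3 -m inch '[[0,0,-0.2,0,0],[0,0,-0.4,0,0],[0,0,-0.6,0,0],[0,0,-0.6,0,0],[0,0,-0.6,0,0]]'|grep -E 'pos|force'; for i in 1 2 3; do python3 -m inch '[[0,0,-0.1,0,0],[0,0,-0.2,0,0],[0,0,-0.2,0,0],[0,0,-0.2,0,0]]'|grep -E 'pos|force'; done
```

```text
position: [0.5988, -0.1107, 0.0185]
force: [-0.1, -4.3, 5.2]
grasp_force: 2.4
position: [0.5988, -0.1106, 0.0165]
force: [0.2, -3.6, 4.6]
grasp_force: 2.7
position: [0.5989, -0.1106, 0.016]
force: [-2.4, -3.5, 13.9]
grasp_force: 7.1
position: [0.5989, -0.1106, 0.0156]
force: [-4.1, -1.4, 24.0]
grasp_force: 12.0
```

The tongue is flat at z=0.016 and the force is rising. I'll lift, go back to corner2, and press again.

```bash
python3 -m inch '[[0,0,3,0,0],[0,0,5,0,0],[0,0,5,0,0],[0.1,7.2,5,0,0],[0.1,7.2,5,0,0],[0.1,7.2,5,0,0],[0.1,7.2,5,0,0],[0.1,7.2,3.5,0,0],[0.1,7.2,2.7,0,0],[0.1,7.2,2.7,0,0]]';python3 -m inch '[[0,0,0,0,0],[0,0,0,0,0]]'|grep -E 'pos|force'
```

```text
time_s: 10.47
position: [0.5967, -0.0381, 0.0363]
tcp_rot: [[-1.0, 0.028, -0.005], [0.028, 1.0, 0.001], [0.005, 0.001, -1.0]]
force: [0.1, -0.7, -0.5]
opening: 0.01
grasp_force: 0.0
position: [0.5986, -0.0385, 0.0385]
force: [-0.1, -0.4, 0.1]
grasp_force: 0.0
```

```bash
python3 -m inch '[[0,0,-0.2,0,0],[0,0,-0.4,0,0],[0,0,-0.4,0,0],[0,0,-0.4,0,0]]'|grep -E 'pos|force';for i in 1 2 ; do python3 -m inch '[[0,0,-0.1,0,0],[0,0,-0.2,0,0],[0,0,-0.2,0,0],[0,0,-0.2,0,0]]'|grep -E 'pos|force'; done
```

```text
position: [0.5986, -0.0379, 0.0348]
force: [0.4, 0.0, 0.4]
grasp_force: 0.0
position: [0.5988, -0.0379, 0.0343]
force: [-3.0, -0.4, 9.7]
grasp_force: 4.4
position: [0.5989, -0.038, 0.034]
force: [-4.9, -0.1, 18.3]
grasp_force: 9.5
```

Corner2 is firm at 34 mm under 18 N. I'll retract and check with a picture.

```bash
python3 -m inch '[[0,0,0,0,0],[0,0,3,0,0],[0,0,6,0,0],[0,0,10,0,0],[-5,0,14,0,0],[-10,0,16,0,0],[-10,0,16,0,0],[-10,0,16,0,0],[-10,0,16,0,0],[-10,0,16,0,0]]'
python3 - <<'E'
from h import *
c=cams.capture("scene");cv2.imwrite("pics/end.png",cv2.resize(c["image"][165:320,180:450],None,fx=2.9,fy=2.9,interpolation=cv2.INTER_CUBIC))
E
```

```text
time_s: 12.47
position: [0.4997, -0.0381, 0.1911]
tcp_rot: [[-1.0, 0.028, 0.002], [0.028, 1.0, -0.001], [-0.002, -0.001, -1.0]]
force: [0.5, 0.2, 0.1]
opening: 0.003
grasp_force: 0.0
```

View pics/end.png

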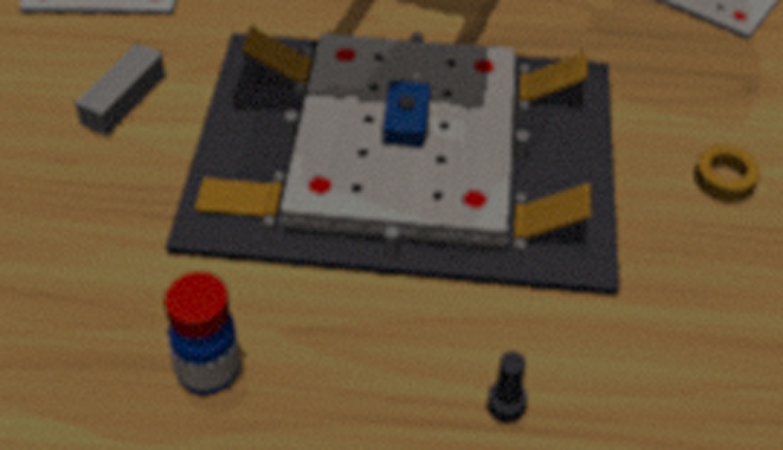

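The picture shows tongue 2 flat at crop (238,196) and the other three standing. The plate marks and bystanders are where they were.

```bash
python3 -c "
from rig import bot
print(bot.hand_in())"
```

```text
the job is handed in; nothing more can be done
None
```

Corner2 was the rocking corner: I pressed its shim tongue flat, left the other three standing, and re-pressed the mark, which held firm at 34 mm under about 18 N; the job is handed in, but no verdict came back.

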